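# Seat the trailer's work light in its angled socket and latch it

## Robot

A 6-joint arm with a two-finger parallel gripper is mounted at the origin on the work surface. World frame = base frame: x ahead of the robot, y to its left, z up, the work surface at z = 0. Lengths are in m, angles in degrees, forces in N, time in s.
With the tool pointing down it reaches from about 0.25 to 0.8 m from the base axis. Payload 8.5 kg.
Tool frame: the origin (TCP) lies midway between the tips of the shut fingers; the grasp point (between the pads) lies 19 mm behind it (grasp_offset is the distance from the TCP to the grasp point, in m); z points along the fingers, y is the line along which they close (so a half turn about z gives the same grasp; the last joint's range is limited). The gripper opens to 85 mm and grips with 20 to 120 N. Pads are 22 mm wide; open, the fingers measure 114 mm over their backs; the gripper's body (76 mm by 85 mm) begins 54 mm behind the grasp point. The pads swing forward as they close: fully open they stand 13 mm farther back than shut.
Start: joints at [-70.76, 13.648, -0.773, 75.585, 0, 90], TCP at [0.173, -0.496, 0.231] pointing down, gripper open.
Joint ranges: [-152.45, 152.45], [-59.26, 108.67], [-65.41, 83.53], [-104.44, 129.93], [-82.83, 76.93], [-180, 180]. Speed limits (degrees/s): [127.2, 127.2, 159.86, 180, 180, 180].

## Interface

Orientations are given as [roll, pitch, yaw] about the fixed x, y, z axes, in that order (R = Rz(yaw) Ry(pitch) Rx(roll)).
In Python, from bench import * gives the robot as it stands.
- The arm moves only by the shell command python3 -m inch 'ROWS' [FORCE]. ROWS is a JSON object of lists of equal length, an entry for each row: "dp": the shift along the tool's x, y, z in units of 25 mm (1.0 is 25 mm), a list of three; "twist": the turn, a rotation vector about the tool's x, y, z in degrees, a list of three; "claw": the opening, from 0 (shut) to 1 (fully open). A call has 1 to 8 rows; each row is the pose to reach, as a shift and turn from the pose commanded when the call began, along the tool's axes at that moment; what a row does not reach only later rows make up. A row lasts 1/10 s, in which the tool goes at most 50 mm and 8.59 degrees, less where a joint would pass 70% of its speed; a pose out of reach is approached as far as the arm can. A call with a gripper value outside its range is refused whole. The fingers move at their own pace and stop on an object; FORCE is the grip in N (left out, the last holds). Time passes only in rows, so rows that repeat a pose let the fingers close. It gives the time, the measured TCP pose, the force, the opening and the grip force at its end, in the units of the state.
- get_obs(): the state, without advancing time (a new reading comes with each control period).
- snapshot(name): name is "scene" or "top" or "wrist"; returns a dict with "color" (384x512x3 uint8, blue, green, red), "z_map" (384x512 float32, m along the optical axis (not along the pixel's ray), 0 where there is no reading), "vertical_fov" (degrees; the focal length in pixels is half the picture's height over the tangent of half this angle, whatever the lens; pixels are square), "cx", "cy" (the principal point, pixels), "camera_from_world" (4x4, takes a point from world to camera coordinates). Camera axes: x right, y up, looking along -z (the intrinsics and any distortion apply to the point x, -y, -z); pixel columns grow to the right and rows downward; lengths in m; the calibration is good to about 2 mm. A picture is of the moment at which its call begins.
- sign_off(): hands the job in; it is judged then, once.
The state is a dict: "t": time; "joint_positions": joint angles; "qvel": joint speeds; "joint_torque": joint torques, N m; "position": TCP position; "ee_rot": TCP orientation; "ft_force": force on the tool from outside, world axes, zero at the start; "torque": the same for the moment, N m; "opening": finger opening in m; "grip_force": force on a finger pad.
Only numpy, scipy, OpenCV 4.12 (cv2) and the standard library are available. Lean on these libraries where they do the work, as an engineer would, in place of code of your own. Each camera call takes 0.05 s, during which the arm holds its last target. There are 200 camera calls.

## Task

Take the work light out of its timber block and put its shank into the tilted socket of the grey mount: the blind hole is out of sight at the bottom of the socket's well and not quite central, so feel around for it until the shank drops in, and push it fully home. Then swing the steel keeper arm over until it rests on the light's flange, and leave the light latched there. Leave the cup, radio and jar where they are.

Things in the scene. Friction and masses are not known exactly. Their poses are not given: they have to be found in the camera images.
- lamp: Work light, 147 mm long, 0.2 to 0.4 kg, round about its z axis. Origin: centre of the shank's tip; z runs from tip to lens. Steel shank 16 mm in diameter, z = 0 to 72 mm (the first 3 mm taper, 11 mm at the tip); flange 76 mm in diameter, z = 72 to 78 mm; round black grip with white lens end, 24 mm in diameter, z = 78 to 147 mm.
- lamp_grip (a point): Where to grasp the light: on its axis, 110 mm from the shank's tip, amid the black grip. Its flange's top lies 32 mm nearer the tip, the lens end 37 mm the other way.
- block: Fixed pale timber block 90 x 90 x 80 mm high with a 24 mm vertical hole right through its middle. Origin: centre of its underside, on the table. The light starts upright in it, flange on its top, and lifts straight out (raise it by more than 75 mm).
- socket: Socket of the fixed grey mount. Origin: centre of the round well's rim, 105 mm above the table. z: the well's axis, outward, 30 degrees from vertical, leaning to the robot's side. x: up the slope, away from the robot, to the keeper's hinge. y: parallel to the hinge pin. Well 50 mm inside, 60 mm outside. Square housing 88 x 88 mm in x and y below z = -34 mm.
- well_floor (a point): Centre of the well's flat floor, 40 mm below the rim. In the floor is a blind hole along the socket's z, 18 mm in diameter, slightly chamfered, 28 mm deep; its centre is up to 6 mm from here along x and up to 6 mm along y, new each time. Light home: tip 68 mm below the rim, flange's underside 4 mm above the rim; let go, it leans up to 7 degrees.
- keeper_hinge (a point): Middle of the keeper's hinge pin, in the socket's frame at x = 74, z = 16 mm. The pin and its two lugs are 44 mm wide overall.
- keeper_roll (a point): Middle of the keeper's rolled end (a crossbar 12 mm in diameter, 26 mm long, parallel to the hinge pin), 46 mm from the hinge. The arm between is a steel strip 18 mm wide and 8 mm thick.
- keeper (a joint): Keeper arm's angle, rad. 0 = fully back, 115 degrees from flat; grows as it swings over towards the well; 2.0 = flat, the arm along the socket's -x, the roll then resting on the flange of a light that is home (1.9 to 2.05 in practice). Starts at 0 to 0.3, clear of the light's path. Stiff hinge: stays where left, about 2 N at the roll moves it (push it over with a finger).
- cup: White open plastic cup, 84 mm across the rim, 110 mm high, standing. Origin: centre of its underside. Leave it alone.
- radio: Black handheld radio lying flat, 110 x 58 x 34 mm plus a 75 mm aerial at its +x end. Origin: centre of its underside. Leave it alone.
- jar: Glass jar with steel cap, 72 mm in diameter, 100 mm high, standing. Origin: centre of its underside. Leave it alone.
Things that resemble listed ones, but are neither listed nor needed, are in the scene too. What is shaped like the lamp but brown or green is not meant.

How it is judged (in metres and radians):
On the way, in this order (a step that is already met when the one before it is completed fails the run):
1. the light's shank is fully home in the blind hole, with the keeper still back (z of lamp in the frame of socket below -0.064 m and angle between the z axis of lamp and the z axis of socket, either way round below 0.17 rad and value of joint keeper below 1.2 rad), for 0.2 s.
2. the keeper rests on the flange of the seated light (z of lamp in the frame of socket below -0.064 m and value of joint keeper above 1.85 rad), for 0.2 s.
At the end, for the whole second after the job is handed in: The light's tip is at least 64 mm below the well's rim (within 4 mm of the hole's bottom), its axis within 0.17 rad of the well's, and it is at rest; the keeper lies down on its flange (joint between 1.85 and 2.15 rad) and is still (all of step 2 and angle between the z axis of lamp and the z axis of socket, either way round below 0.17 rad and value of joint keeper below 2.15 rad and linear speed of lamp below 0.02 m/s and velocity of joint keeper below 0.1 rad/s); the robot touches nothing.
It fails at once if the cup, radio or jar is moved more than 30 mm (distance of any of cup, radio, jar from where it was at the start of the episode above 0.03 m).
It also fails if it takes over 72 s, if anything falls off the work surface, if the arm or the gripper's body presses on something with over 40 N, if the wrist force passes 120 N, or if a joint passes its speed limit or range.

## Working session

There is one attempt and no reset: what is moved stays moved. The work goes in short steps, Python scripts to look and compute and a shell command to move; the robot and the scene stay as the last step left them, time stands still between calls to the robot, and variables do not carry over. Pictures are saved under pics/ and viewed, at most 10 in all, crops included, and the job is handed in when it is done.

```bash
ls; mkdir -p pics; cat > h.py <<'E'
import numpy as np, cv2
from bench import *
from scipy.spatial.transform import Rotation as R
def cam(name):
    s=snapshot(name); s['T']=np.linalg.inv(np.array(s['camera_from_world'])); return s
def cloud(s):
    z=s['z_map']; h,w=z.shape; f=h/2/np.tan(np.radians(s['vertical_fov'])/2)
    v,u=np.mgrid[:h,:w]
    p=np.stack([(u-s['cx'])/f*z,-(v-s['cy'])/f*z,-z,np.ones_like(z)],-1)
    P=(p@s['T'].T)[...,:3]; P[z==0]=np.nan; return P
E
python3 - <<'E'
from h import *
for n in ('scene','top'):
    s=cam(n); cv2.imwrite(f'pics/{n}0.png',s['color']); np.savez(f'/tmp/{n}0.npz',P=cloud(s),c=s['color'])
    print(n,s['vertical_fov'],s['cx'],s['cy'],s['T'][:3].round(3).tolist(), [k for k in s])
print(get_obs())
E
```

```text
pics
scene 57.889577851886436 249.18003748415066 189.1224252468428 [[0.247, -0.713, 0.656, 1.102], [0.969, 0.179, -0.17, -0.066], [0.004, 0.678, 0.735, 0.774]] ['color', 'z_map', 'vertical_fov', 'cx', 'cy', 'camera_from_world', 'T']
top 50.10093884451845 258.1969314458908 192.4237127404919 [[0.024, 0.992, -0.122, 0.399], [-1.0, 0.026, 0.016, 0.083], [0.019, 0.122, 0.992, 1.238]] ['color', 'z_map', 'vertical_fov', 'cx', 'cy', 'camera_from_world', 'T']
{'t': 0.1, 'joint_positions': array([-7.07597870e+01,  1.36776426e+01, -8.12961013e-01,  7.55841038e+01,
       -1.63899943e-03,  8.99993352e+01]), 'qvel': array([ 0.06626155, -0.03491062,  0.03930807,  0.01972782,  0.00503199,
       -0.14456743]), 'joint_torque': array([ 5.17953213e-04, -5.39721036e+01,  3.46997237e+01,  1.34180649e-02,
        7.22718687e-05, -1.39695598e-05]), 'position': array([ 0.17286934, -0.49532018,  0.23073502]), 'ee_rot': array([-1.79925293e+02,  1.63813122e-03,  1.92408799e+01]), 'ft_force': array([ 0.81851931,  0.2176871 , -0.40458944]), 'torque': array([-3.18787332e-05,  3.87807544e-02,  8.78633909e-03]), 'grip_force': 0.0, 'opening': 0.08523296851489082}
```

View pics/scene0.png

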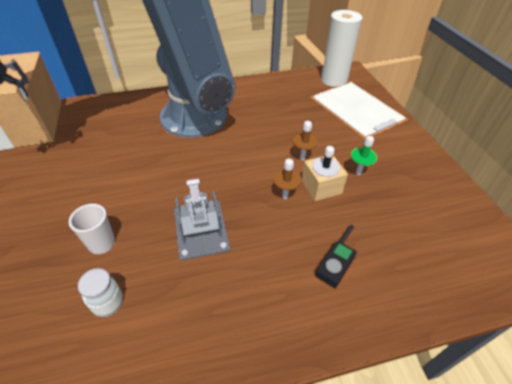

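View pics/top0.png

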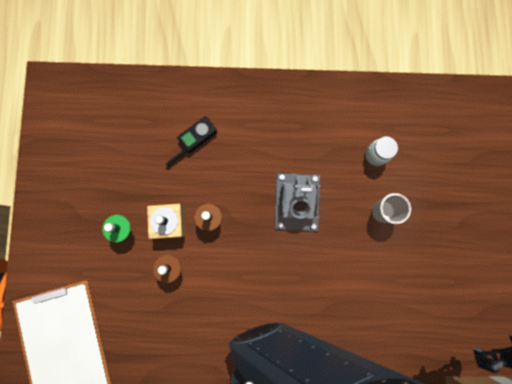

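The scene view shows the white-flanged lamp in its block at (325,170) and the mount at (200,220). In the top view they are at (165,222) and (298,203). Two brown decoys and a green one stand close to the block. The cup and jar are on the far side of the mount, and the keeper is standing back. Next I'll measure from both clouds.

```bash
python3 - <<'E'
from h import *
for n,boxes in {'scene':{'lamp':(300,140,350,200),'mount':(165,175,235,265),'br1':(272,155,302,200),'br2':(292,118,318,162),'gr':(348,132,380,178)},'top':{'lamp':(140,195,188,245),'mount':(270,168,326,238),'br1':(190,200,225,240),'br2':(150,253,185,286),'gr':(98,212,135,245),'cup':(368,185,415,240),'jar':(360,130,400,170)}}.items():
    d=np.load(f'/tmp/{n}0.npz');P,c=d['P'],d['c'].astype(int)
    for k,(a,b,e,f) in boxes.items():
        q=P[b:f,a:e].reshape(-1,3); col=c[b:f,a:e].reshape(-1,3); ok=np.isfinite(q[:,0]); q=q[ok];col=col[ok]
        m=q[:,2]>.012
        print(n,k,'min',q[m].min(0).round(3),'max',q[m].max(0).round(3),m.sum())
        if k in('lamp','br1','br2','gr'):
            for lo,hi in ((.07,.083),(.083,.095),(.10,.135),(.13,.147),(.145,.16)):
                s=q[(q[:,2]>lo)&(q[:,2]<hi)]
                if len(s)>3: print('   ',lo,hi,len(s),((s.min(0)+s.max(0))/2).round(4),(s.max(0)-s.min(0)).round(3))
d=np.load('/tmp/top0.npz');P=d['P'];c=d['c']
z=np.nan_to_num(P[165:240:3,268:328:3,2]*1000).astype(int)
for r,row in zip(range(165,240,3),z): print(r,' '.join(f'{v:3d}' for v in row))
cv2.imwrite('pics/crop1.png',np.hstack([cv2.resize(c[165:240,140:330],None,fx=3.2,fy=3.2,interpolation=2)]))
c2=np.load('/tmp/scene0.npz')['c']; cv2.imwrite('pics/crop2.png',cv2.resize(c2[170:270,160:300],None,fx=5,fy=5,interpolation=2))
E
```

```text
scene lamp min [0.318 0.238 0.012] max [0.507 0.38  0.156] 1662
    0.07 0.083 525 [0.4116 0.3079 0.0765] [0.188 0.14  0.013]
    0.083 0.095 338 [0.4101 0.3284 0.0889] [0.167 0.078 0.012]
    0.1 0.135 82 [0.4589 0.3279 0.1175] [0.02  0.023 0.034]
    0.13 0.147 43 [0.4607 0.3281 0.1386] [0.017 0.023 0.017]
    0.145 0.16 46 [0.4579 0.3273 0.1506] [0.02  0.021 0.011]
scene mount min [ 0.448 -0.116  0.012] max [0.61  0.011 0.207] 1730
scene br1 min [0.325 0.17  0.013] max [0.508 0.309 0.148] 560
    0.07 0.083 351 [0.4702 0.2076 0.0772] [0.075 0.075 0.011]
    0.083 0.095 25 [0.4742 0.2052 0.0895] [0.015 0.021 0.011]
    0.1 0.135 82 [0.4745 0.2067 0.1172] [0.018 0.023 0.034]
    0.13 0.147 61 [0.4728 0.2061 0.1387] [0.019 0.021 0.016]
    0.145 0.16 19 [0.4723 0.2068 0.1466] [0.016 0.014 0.003]
scene br2 min [0.287 0.216 0.013] max [0.469 0.351 0.149] 478
    0.07 0.083 275 [0.3526 0.3149 0.0767] [0.132 0.073 0.012]
    0.083 0.095 32 [0.3757 0.3095 0.089 ] [0.107 0.031 0.012]
    0.1 0.135 78 [0.3285 0.3148 0.1175] [0.017 0.022 0.035]
    0.13 0.147 53 [0.3933 0.2707 0.1384] [0.152
[... 3503 characters left out ...]
  95 101  60  84   1   1   0
216   0  -4   3  10  10   8  53  55  55  96  88  90  93  95  56  60   8   0   0   5
219   3   2   2   7   8   7   9  10  10  11   6   6  10  10   9  12   6   3  -4  -1
222  -3  -2  -2  11  10  12   9  10  10  12  11   7   9  11  12   9   9   0   2  -1
225   1   2   0   6   9  12  14  14  10  10  12  13   8  12   7  17   7   0   0  -1
228  -1   0  -1  12   5   9   9  10  12  10   8  11  12  10   8  17   7  -3   0   0
231  -2   0   1  -1  -1   4   1   2   1   0  -2   0   0  -2   1  -1   0  -2  -1   1
234   0   0   0  -2   3  -1  -1  -1   1   1  -1   4   4  -2   0   0   0   5   1  -5
237  -1   0  -2   1   2  -1   0  -1  -2   1   2  -3   0  -3  -1   4   1   0  -1  -4
```

View pics/crop2.png

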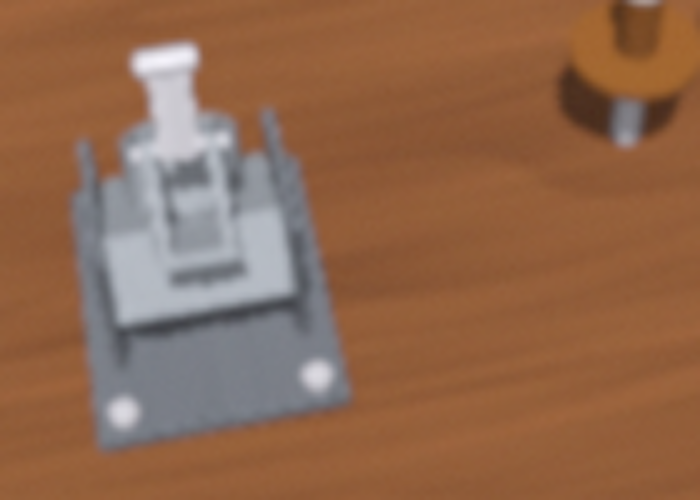

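The crop confirms the layout: the keeper's roll stands up at crop (165,60), with the well behind it. Now I'll fit the socket frame from both clouds.

```bash
cat >> h.py <<'E'
from scipy.optimize import least_squares
def sframe(c,yaw):
    # z leans 30deg to the robot side; x up the slope away
    x=np.array([np.cos(yaw)*np.cos(np.pi/6),np.sin(yaw)*np.cos(np.pi/6),.5]); 
    y=np.array([-np.sin(yaw),np.cos(yaw),0]); z=np.cross(x,y); return np.stack([x,y,z],1)
def fit_socket(Q,c0,yaw0=0.):
    """Q Nx3 cloud; fit centre (3) & yaw from rim annulus, housing top, side walls"""
    p=np.array([*c0,yaw0])
    for it in range(6):
        F=sframe(p[:3],p[3]); q=(Q-p[:3])@F; r=np.hypot(q[:,0],q[:,1]); t=.012 if it<2 else .006
        rim=(np.abs(q[:,2])<t)&(r>.024)&(r<.032)
        top=(np.abs(q[:,2]+.034)<t)&(r>.033)&(np.abs(q[:,:2]).max(1)<.042)
        wall=(np.abs(r-.030)<t)&(q[:,2]<-.005)&(q[:,2]>-.03)&(q[:,0]<.02)
        sy=(np.abs(np.abs(q[:,1])-.044)<t)&(q[:,2]<-.040)&(np.abs(q[:,0])<.035)&(q@F[2]+p[2]>.02)
        def res(v):
            G=sframe(v[:3],v[3]); d=lambda m:(Q[m]-v[:3])@G
            a=d(rim);b=d(top);w=d(wall);s=d(sy)
            return np.r_[a[:,2],b[:,2]+.034,np.hypot(w[:,0],w[:,1])-.03,np.abs(s[:,1])-.044,(v[2]-.105)*20]
        p=least_squares(res,p,loss='soft_l1',f_scale=.002).x
    F=sframe(p[:3],p[3]); q=(Q-p[:3])@F; r=np.hypot(q[:,0],q[:,1])
    a=q[(np.abs(q[:,2])<.004)&(r>.02)&(r<.034)]
    h=q[(np.abs(q[:,2]+.034)<.004)&(np.abs(q[:,:2]).max(1)<.05)]
    print('n',rim.sum(),top.sum(),wall.sum(),sy.sum(),'rim ext',a[:,:2].min(0).round(4),a[:,:2].max(0).round(4),'hous',h[:,:2].min(0).round(4),h[:,:2].max(0).round(4))
    return p
E
python3 - <<'E'
from h import *
for n,(a,b,e,f) in {'scene':(165,175,235,265),'top':(270,168,326,238)}.items():
    P=np.load(f'/tmp/{n}0.npz')['P'][b:f,a:e].reshape(-1,3); P=P[np.isfinite(P[:,0])]
    for y0 in (-.15,0,):
        p=fit_socket(P,(.50,-.06,.105),y0); print(n,p.round(4),np.degrees(p[3]).round(1))
    F=sframe(p[:3],p[3]); q=(P-p[:3])@F
    k=q[(P[:,2]>.165)]; print('keeper pts',k.min(0).round(4),k.max(0).round(4)); r=P[P[:,2]>.195]; print('roll top world',r.mean(0).round(4),len(r))
    g=P[(P[:,2]>.004)&(P[:,2]<.016)]; (cc,sz,an)=cv2.minAreaRect((g[:,:2]*1000).astype(np.float32)); print('plate',np.round(cc,1),np.round(sz,1),round(an,2))
E
```

```text
n 57 135 59 36 rim ext [-0.0278 -0.0295] [0.0287 0.0295] hous [-0.0439 -0.0497] [0.0488 0.0495]
scene [ 0.4966 -0.0515  0.1049 -0.0344] -2.0
n 57 135 59 36 rim ext [-0.0278 -0.0295] [0.0287 0.0295] hous [-0.0439 -0.0497] [0.0488 0.0495]
scene [ 0.4966 -0.0515  0.1049 -0.0344] -2.0
keeper pts [ 0.0782 -0.0168  0.0212] [0.0907 0.0179 0.0678]
roll top world [ 0.5409 -0.0527  0.2023] 64
plate [482.1 -53.3] [265.4 135.9] 1.38
n 86 263 101 33 rim ext [-0.0328 -0.0324] [0.0255 0.0244] hous [-0.05   -0.0498] [0.0499 0.0468]
top [ 0.4994 -0.0519  0.1065  0.0072] 0.4
n 86 263 101 33 rim ext [-0.0328 -0.0324] [0.0255 0.0244] hous [-0.05   -0.0498] [0.0499 0.0468]
top [ 0.4994 -0.0519  0.1065  0.0072] 0.4
keeper pts [ 0.0733 -0.0227  0.0218] [0.0858 0.0121 0.0695]
roll top world [ 0.5368 -0.0559  0.2045] 48
plate [524.6 -57.1] [208.6 166.9] 0.29
```

```bash
python3 -m inch '{"dp":[[14,-13.6,-4],[14,-13.6,-4],[14,-13.6,-4],[14,-13.6,-4],[14,-13.6,-4],[14,-13.6,-4],[14,-13.6,-4],[14,-13.6,-4]],"twist":[[0,0,0],[0,0,0],[0,0,0],[0,0,0],[0,0,0],[0,0,0],[0,0,0],[0,0,0]],"claw":[1,1,1,1,1,1,1,1]}'
cat >> h.py <<'E'
def go(pos,Rt):
    """dp (25 mm units) and twist (deg) in the present tool axes for a target TCP pose"""
    o=get_obs(); R0=R.from_euler('xyz',o['ee_rot'],degrees=True)
    print('dp',(R0.inv().apply(np.array(pos)-o['position'])/.025).round(2).tolist(),'twist',np.degrees((R0.inv()*Rt).as_rotvec()).round(1).tolist())
E
python3 -c "
from h import *
print(get_obs()['joint_positions'].round(1)); s=cam('wrist'); cv2.imwrite('pics/w1.png',s['color']); print(s['T'].round(3).tolist())
o=get_obs();Rt=R.from_euler('xyz',o['ee_rot'],degrees=True);print('cam in tool',Rt.inv().apply(s['T'][:3,3]-o['position']).round(3))"
```

```text
t: 0.9
position: [0.3486, -0.1433, 0.312]
ee_rot: [180.0, -0.0, 19.2]
ft_force: [1.3, -0.6, -0.5]
opening: 0.0852
grip_force: 0.0
[-22.4  -2.   -7.   85.    0.  138.4]
[[0.33, 0.893, 0.304, 0.427], [-0.944, 0.313, 0.106, -0.117], [-0.0, -0.322, 0.947, 0.455], [0.0, 0.0, 0.0, 1.0]]
cam in tool [ 0.079  0.006 -0.141]
```

```bash
python3 -c "
from h import *
go((.49,-.05,.33),R.from_euler('xyz',[180,0,179],degrees=True))"
```

```text
dp [6.39, -1.46, -0.64] twist [0.3, -0.2, -159.4]
```

```bash
python3 -m inch '{"dp":[[6.4,-1.5,-0.6],[6.4,-1.5,-0.6],[6.4,-1.5,-0.6],[6.4,-1.5,-0.6],[6.4,-1.5,-0.6],[6.4,-1.5,-0.6],[6.4,-1.5,-0.6],[6.4,-1.5,-0.6]],"twist":[[0,0,-8.5],[0,0,-17],[0,0,-25.5],[0,0,-34],[0,0,-42.5],[0,0,-51],[0,0,-59.5],[0,0,-68]],"claw":[1,1,1,1,1,1,1,1]}'
python3 -m inch '{"dp":[[0,0,0],[0,0,0],[0,0,0],[0,0,0],[0,0,0],[0,0,0],[0,0,0],[0,0,0]],"twist":[[0,0,-8.5],[0,0,-17],[0,0,-25.5],[0,0,-34],[0,0,-42.5],[0,0,-51],[0,0,-59.5],[0,0,-68]],"claw":[1,1,1,1,1,1,1,1]}'
python3 -m inch '{"dp":[[0,0,0],[0,0,0],[0,0,0],[0,0,0]],"twist":[[0,0,-8.5],[0,0,-17],[0,0,-23.5],[0,0,-23.5]],"claw":[1,1,1,1]}'
python3 - <<'E'
from h import *
print(get_obs()['joint_positions'].round(1))
s=cam('wrist'); cv2.imwrite('pics/w2.png',s['color']); Q=cloud(s); np.savez('/tmp/w2.npz',P=Q,c=s['color'])
P=Q.reshape(-1,3); P=P[np.isfinite(P[:,0])]; P=P[(P[:,2]<.22)&(abs(P[:,0]-.52)<.12)&(abs(P[:,1]+.054)<.1)]
p=fit_socket(P,(.4965,-.0535,.105),-.01); print(p.round(4),np.degrees(p[3]))
r=P[P[:,2]>.198]; print('roll',r.mean(0).round(4),r.min(0).round(4),r.max(0).round(4))
f=P[abs(P[:,2])<.003]; print(len(f), f[:,2].mean())
E
```

```text
t: 1.75
position: [0.487, -0.057, 0.3262]
ee_rot: [-179.9, -0.0, 87.6]
ft_force: [0.1, -0.2, 0.3]
opening: 0.0856
grip_force: 0.0
t: 2.55
position: [0.4869, -0.0572, 0.3263]
ee_rot: [-180.0, -0.0, 155.6]
ft_force: [1.3, -0.3, -0.5]
opening: 0.0856
grip_force: 0.0
t: 2.95
position: [0.4869, -0.0572, 0.3263]
ee_rot: [180.0, -0.0, 178.8]
ft_force: [0.5, -0.7, 0.1]
opening: 0.0853
grip_force: 0.0
[-6.7  9.4  7.6 88.2  0.  -5.5]
n 410 1508 335 31 rim ext [-0.0333 -0.029 ] [0.0244 0.029 ] hous [-0.05 -0.05] [0.05   0.0493]
[ 0.5004 -0.0545  0.108  -0.0173] -0.9903957369960718
roll [ 0.5354 -0.0555  0.2041] [ 0.5305 -0.0683  0.1983] [ 0.5433 -0.0428  0.2074]
9661 0.0003628478727985911
```

View pics/w2.png

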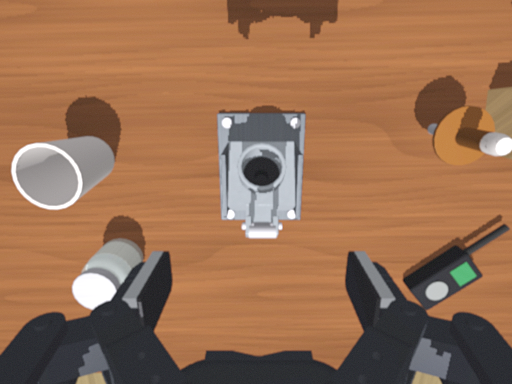

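The wrist view shows the well at (262,168) and the keeper roll at (262,230), between the lugs and clear of the lamp's path. With the rim centred, the socket comes out at about (0.4965, -0.0543, 0.105) with yaw -1°, and all three cameras agree to about 2 mm. Now to the lamp.

```bash
python3 -m inch '{"dp":[[1.5,15.3,1],[1.5,15.3,1],[1.5,15.3,1],[1.5,15.3,1],[1.5,15.3,1],[1.5,15.3,1],[1.5,15.3,1],[1.5,15.3,1]],"twist":[[0,0,0],[0,0,0],[0,0,0],[0,0,0],[0,0,0],[0,0,0],[0,0,0],[0,0,0]],"claw":[1,1,1,1,1,1,1,1]}'
python3 -m inch '{"dp":[[0,0,0]],"twist":[[0,0,0]],"claw":[1]}'
python3 - <<'E'
from h import *
print(get_obs()['joint_positions'].round(1),get_obs()['position'])
s=cam('wrist'); cv2.imwrite('pics/w3.png',s['color']); P=cloud(s).reshape(-1,3); P=P[np.isfinite(P[:,0])]
P=P[(np.hypot(P[:,0]-.457,P[:,1]-.326)<.07)&(P[:,2]<.2)]
for lo,hi in ((.076,.082),(.083,.09),(.145,.16)):
    q=P[(P[:,2]>lo)&(P[:,2]<hi)]; print(lo,len(q),q.min(0).round(4),q.max(0).round(4),((q.min(0)+q.max(0))/2).round(4))
go((.457,.3265,.108),R.from_euler('xyz',[180,0,179],degrees=True))
E
```

```text
t: 3.8
position: [0.4572, 0.329, 0.301]
ee_rot: [180.0, -0.0, 178.6]
ft_force: [1.4, -0.5, -0.1]
opening: 0.0856
grip_force: 0.0
t: 3.9
position: [0.4572, 0.33, 0.3002]
ee_rot: [180.0, -0.1, 178.8]
ft_force: [-0.1, 0.4, 0.3]
opening: 0.0856
grip_force: 0.0
[35.8 17.  13.9 86.9  0.1 37. ] [0.4571735  0.33001216 0.30020747]
0.076 2346 [0.406  0.2779 0.0761] [0.5031 0.3741 0.082 ] [0.4545 0.326  0.0791]
0.083 2452 [0.4171 0.2891 0.0831] [0.4915 0.3633 0.0896] [0.4543 0.3262 0.0864]
0.145 419 [0.443  0.3146 0.1452] [0.466  0.3378 0.1562] [0.4545 0.3262 0.1507]
dp [0.0, -0.05, 7.7] twist [-0.0, -0.1, -0.3]
```

```bash
python3 -m inch '{"dp":[[0.1,-0.1,2],[0.1,-0.1,4],[0.1,-0.1,5.5],[0.1,-0.1,7],[0.1,-0.1,7.6],[0.1,-0.1,8],[0.1,-0.1,8],[0.1,-0.1,8]],"twist":[[0,0,0],[0,0,0],[0,0,0],[0,0,0],[0,0,0],[0,0,0],[0,0,0],[0,0,0]],"claw":[1,1,1,1,1,1,1,1]}'
python3 -c "
from h import *
import bench; print([k for k in dir(bench) if not k.startswith('_')][:40]); print(getattr(bench,'grasp_offset',None))
go((.4545,.3262,.1),R.from_euler('xyz',[180,0,179],degrees=True))"
```

```text
t: 4.75
position: [0.4561, 0.3236, 0.1027]
ee_rot: [180.0, 0.1, 178.7]
ft_force: [-0.3, -0.2, 0.3]
opening: 0.0857
grip_force: 0.0
['MotionError', 'get_obs', 'grasp_offset', 'sign_off', 'snapshot']
0.0187
dp [0.07, 0.1, 0.11] twist [0.0, 0.1, -0.3]
```

```bash
python3 -m inch '{"dp":[[0.06,0.1,0.1],[0.06,0.1,0.1],[0.06,0.1,0.1],[0.06,0.1,0.1],[0.06,0.1,0.1],[0.06,0.1,0.1],[0.06,0.1,0.1],[0.06,0.1,0.1]],"twist":[[0,0,0],[0,0,0],[0,0,0],[0,0,0],[0,0,0],[0,0,0],[0,0,0],[0,0,0]],"claw":[1,0.4,0,0,0,0,0,0]}' 90
python3 -m inch '{"dp":[[0,0,0],[0,0,-1],[0,0,-2.5],[0,0,-4.5],[0,0,-6],[0,0,-7],[0,0,-7.6],[0,0,-7.6]],"twist":[[0,0,0],[0,0,0],[0,0,0],[0,0,0],[0,0,0],[0,0,0],[0,0,0],[0,0,0]],"claw":[0,0,0,0,0,0,0,0]}'
```

```text
t: 5.55
position: [0.4542, 0.3265, 0.0996]
ee_rot: [180.0, 0.0, 178.7]
ft_force: [-1.0, 0.3, 5.0]
opening: 0.0219
grip_force: 87.9
t: 6.35
position: [0.4546, 0.3265, 0.2906]
ee_rot: [179.9, 0.1, 178.7]
ft_force: [0.5, -0.2, -4.0]
opening: 0.0221
grip_force: 88.5
```

```bash
cat >> h.py <<'E'
C=np.array([.4965,-.0543,.105]); F=sframe(C,np.radians(-1)); RT=R.from_matrix(np.stack([-F[:,0],F[:,1],-F[:,2]],1)); L=.0916
def tip():
    o=get_obs(); Ro=R.from_euler('xyz',o['ee_rot'],degrees=True); t=o['position']+Ro.apply([0,0,L])
    return F.T@(t-C), F.T@o['ft_force'], np.degrees((Ro.inv()*RT).as_rotvec()).round(1)
def goto(x,y,z): # tip target in socket frame (m)
    go(C+F@np.array([x,y,z+L]),RT)
E
python3 -c "
from h import *
print(tip()); goto(0,0,.05)"
```

```text
(array([0.00510851, 0.3801977 , 0.10560365]), array([-1.57921512, -0.22252048, -3.74639139]), array([  0. , -29.9,  -0.3]))
dp [0.82, -15.21, 2.49] twist [0.0, -29.9, -0.3]
```

```bash
python3 -m inch '{"dp":[[0,-1.5,0],[0,-3.3,0],[0,-5.2,0],[0,-7,0],[0.2,-9,0.5],[0.4,-11,1],[0.6,-13,1.6],[0.7,-14.5,2]],"twist":[[0,-3,0],[0,-6,0],[0,-10,0],[0,-15,0],[0,-20,0],[0,-25,0],[0,-28,0],[0,-30,0]],"claw":[0,0,0,0,0,0,0,0]}'
python3 -m inch '{"dp":[[0,0,0],[0,0,0]],"twist":[[0,0,0],[0,0,0]],"claw":[0,0]}'
python3 - <<'E'
from h import *
print(tip(),get_obs()['joint_positions'].round(1)); goto(0,0,.01)
s=cam('wrist'); cv2.imwrite('pics/w4.png',s['color']); P=cloud(s).reshape(-1,3); P=P[np.isfinite(P[:,0])]
a=(P-C)@F; r=np.hypot(a[:,0],a[:,1])
q=a[(abs(a[:,2])<.005)&(r<.036)]; print('rim',q.min(0).round(4),q.max(0).round(4),len(q))
s=cam('top'); cv2.imwrite('pics/t2.png',s['color'])
E
```

```text
t: 7.15
position: [0.4254, -0.0369, 0.2363]
ee_rot: [-179.9, 30.0, 178.8]
ft_force: [0.8, -0.5, -4.3]
opening: 0.0218
grip_force: 89.2
t: 7.35
position: [0.4268, -0.0376, 0.2372]
ee_rot: [180.0, 29.8, 178.4]
ft_force: [-0.2, -0.4, -2.1]
opening: 0.0218
grip_force: 89.4
(array([0.005181  , 0.0150872 , 0.05788217]), array([-1.23622981, -0.42792696, -1.75451286]), array([-0.2, -0.2, -0.5])) [ -7.  -17.5 -38.3  39.5   2.7  -4.7]
dp [0.21, -0.61, 1.92] twist [-0.2, -0.2, -0.5]
rim [-0.0306 -0.0299 -0.005 ] [0.0155 0.0295 0.0024] 612
```

View pics/w4.png

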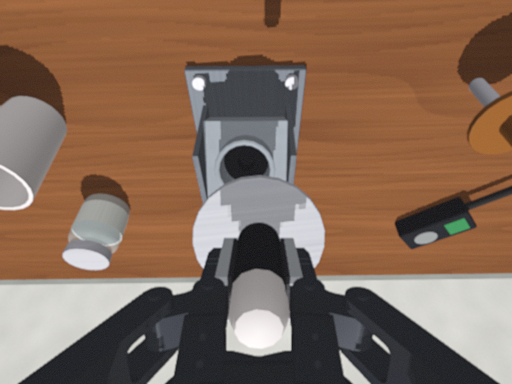

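The lamp is held squarely, with its flange at (259,235), and the well opens beyond it at (245,160). The rim extents agree with my socket frame. Now I'll align and lower the tip into the well.

```bash
python3 -m inch '{"dp":[[0.2,-0.6,0],[0.2,-0.6,0],[0.2,-0.6,1],[0.2,-0.6,1.8],[0.2,-0.6,2.4],[0.2,-0.6,3],[0.2,-0.6,3.4],[0.2,-0.6,3.4]],"twist":[[0,0,0],[0,0,0],[0,0,0],[0,0,0],[0,0,0],[0,0,0],[0,0,0],[0,0,0]],"claw":[0,0,0,0,0,0,0,0]}'
python3 -c "
from h import *
print(tip()); goto(0,0,-.04)"
```

```text
t: 8.25
position: [0.4666, -0.0496, 0.1616]
ee_rot: [180.0, 29.8, 178.9]
ft_force: [-1.2, -0.7, -3.2]
opening: 0.0223
grip_force: 90.0
(array([ 0.0020453 ,  0.00415234, -0.02761472]), array([-2.56503319, -0.68273959, -2.1585738 ]), array([-0. , -0.2, -0.1]))
dp [0.09, -0.17, 0.5] twist [-0.0, -0.2, -0.1]
```

```bash
python3 -m inch '{"dp":[[0.09,-0.14,0.2],[0.09,-0.14,0.35],[0.09,-0.14,0.45],[0.09,-0.14,0.5],[0.09,-0.14,0.55],[0.09,-0.14,0.55]],"twist":[[0,0,0],[0,0,0],[0,0,0],[0,0,0],[0,0,0],[0,0,0]],"claw":[0,0,0,0,0,0]}'
python3 -c "
from h import *
print(tip());print(tip())"
```

```text
t: 8.85
position: [0.4713, -0.0553, 0.15]
ee_rot: [180.0, 30.0, 178.7]
ft_force: [-0.2, 1.1, -2.7]
opening: 0.022
grip_force: 90.0
(array([ 0.00068438, -0.00169506, -0.03999516]), array([-1.51488876,  1.0852657 , -2.26296359]), array([-0.1,  0. , -0.2]))
(array([ 0.00068438, -0.00169506, -0.03999516]), array([-1.51488876,  1.0852657 , -2.26296359]), array([-0.1,  0. , -0.2]))
```

```bash
for i in 1 2; do python3 -m inch '{"dp":[[0,0,0.04],[0,0,0.08],[0,0,0.08]],"twist":[[0,0,0],[0,0,0],[0,0,0]],"claw":[0,0,0]}' >/dev/null; python3 -c "
from h import *
a=tip();print(a[0].round(4),a[1].round(1),get_obs()['t'])"; done
```

```text
[ 0.0008 -0.0015 -0.042 ] [-1.6  0.1 -2.1] 9.15
[ 0.0008 -0.0012 -0.0441] [-1.7  3.4 -2.4] 9.45
```

```bash
for i in 1 2; do python3 -m inch '{"dp":[[0,0,0.04],[0,0,0.08],[0,0,0.08]],"twist":[[0,0,0],[0,0,0],[0,0,0]],"claw":[0,0,0]}' >/dev/null; python3 -c "
from h import *
a=tip();print(a[0].round(4),a[1].round(1),get_obs()['t'])"; done
```

```text
[ 0.0007 -0.0013 -0.0461] [-0.6  4.8 -3.5] 9.75
[ 0.0007 -0.0013 -0.0481] [-0.   5.8 -1.6] 10.05
```

The tip is already 8 mm below the floor with only a sideways force of about 6 N towards +y, so it has found the hole. I'll comply in +y while going in.

```bash
for i in 1 2; do python3 -m inch '{"dp":[[0,0.04,0],[0,0.04,0.06],[0,0.04,0.12],[0,0.04,0.12]],"twist":[[0,0,0],[0,0,0],[0,0,0],[0,0,0]],"claw":[0,0,0,0]}' >/dev/null; python3 -c "
from h import *
a=tip();print(a[0].round(4),a[1].round(1),get_obs()['t'],get_obs()['torque'].round(2))"; done
```

```text
[ 0.0005 -0.0009 -0.0512] [-2.1  1.1 -4.8] 10.45 [0.37 0.45 0.21]
[ 0.0003  0.0002 -0.0542] [-1.4  0.4 -2.9] 10.85 [-0.02  0.78 -0.  ]
```

```bash
for i in 1 2 3; do python3 -m inch '{"dp":[[0,0,0.06],[0,0,0.12],[0,0,0.16],[0,0,0.16]],"twist":[[0,0,0],[0,0,0],[0,0,0],[0,0,0]],"claw":[0,0,0,0]}' >/dev/null; python3 -c "
from h import *
a=tip();print(a[0].round(4),a[1].round(1),get_obs()['t'],get_obs()['torque'].round(2))"; done
```

```text
[ 0.0004  0.0004 -0.0582] [-1.9 -0.  -2.6] 11.25 [-0.01  0.83  0.06]
[ 0.0005  0.0004 -0.0622] [-2.3  0.3 -3.8] 11.65 [ 0.03  0.86 -0.01]
[ 0.0005  0.0004 -0.0662] [-1.7  0.3 -3.1] 12.05 [0.05 0.81 0.02]
```

```bash
for i in 1 2 3; do python3 -m inch '{"dp":[[0,0,0.04],[0,0,0.06],[0,0,0.06]],"twist":[[0,0,0],[0,0,0],[0,0,0]],"claw":[0,0,0]}' >/dev/null; python3 -c "
from h import *
a=tip();print(a[0].round(4),a[1].round(1),get_obs()['t'],get_obs()['torque'].round(2))"; done
```

```text
[ 0.0007  0.0004 -0.0675] [-1.7  0.3 -0.9] 12.35 [ 0.05  0.91 -0.03]
[ 0.0016  0.0003 -0.0679] [-4.2  1.1 29.9] 12.65 [0.24 1.86 0.09]
[ 0.0026  0.0003 -0.0682] [-7.1  1.3 58.1] 12.95 [0.38 2.72 0.14]
```

It is home: the tip reads -68 mm and the force has risen to 58 N. I'll relieve the push, then open and back off along the axis.

```bash
python3 -m inch '{"dp":[[0,0,-0.08],[0,0,-0.1],[0,0,-0.1],[0,0,-0.1],[0,0,-0.1],[0,0,-0.1],[0,0,-0.1],[0,0,-0.1]],"twist":[[0,0,0],[0,0,0],[0,0,0],[0,0,0],[0,0,0],[0,0,0],[0,0,0],[0,0,0]],"claw":[0,0,0.3,0.6,1,1,1,1]}'
python3 -m inch '{"dp":[[0,0,-0.5],[0,0,-1.5],[0,0,-2.5],[0,0,-4],[0,0,-5],[0,0,-5],[0,0,-5]],"twist":[[0,0,0],[0,0,0],[0,0,0],[0,0,0],[0,0,0],[0,0,0],[0,0,0]],"claw":[1,1,1,1,1,1,1]}'
python3 - <<'E'
from h import *
print(tip())
for n in('wrist','top'):
    s=cam(n); cv2.imwrite(f'pics/{n}5.png',s['color']); P=cloud(s).reshape(-1,3); P=P[np.isfinite(P[:,0])]
    a=(P-C)@F; r=np.hypot(a[:,0],a[:,1])
    fl=a[(r>.016)&(r<.045)&(a[:,2]>.0)&(a[:,2]<.02)]
    A=np.c_[fl[:,:2],np.ones(len(fl))]; k=np.linalg.lstsq(A,fl[:,2],rcond=None)[0]
    print(n,'flange plane',k.round(4),'ext',fl.min(0).round(4),fl.max(0).round(4),len(fl))
    le=a[(r<.03)&(a[:,2]>.06)&(a[:,2]<.09)]; print('lens',((le.min(0)+le.max(0))/2).round(4),le[:,2].max().round(4))
    ro=a[(abs(a[:,1])<.02)&(a[:,0]>.06)&(a[:,0]<.11)&(a[:,2]>.05)&(a[:,2]<.08)]; print('roll',ro.min(0).round(4),ro.max(0).round(4),len(ro))
E
```

```text
t: 13.75
position: [0.4853, -0.0536, 0.1257]
ee_rot: [180.0, 30.0, 178.7]
ft_force: [-0.3, 0.4, -0.4]
opening: 0.0852
grip_force: 0.0
t: 14.45
position: [0.423, -0.0523, 0.2343]
ee_rot: [-180.0, 30.1, 178.7]
ft_force: [0.4, 0.1, -0.9]
opening: 0.0857
grip_force: 0.0
(array([0.00113438, 0.00050167, 0.05712942]), array([-0.10279822,  0.11507542, -0.96735356]), array([-0.1,  0.1, -0.2]))
wrist flange plane [ 0.1188 -0.0041  0.0113] ext [-0.0425 -0.038   0.0016] [0.0321 0.0374 0.0199] 3864
lens [-0.0123  0.0002  0.0707] 0.0806
roll [ 0.0752 -0.0132  0.0501] [0.0866 0.0123 0.0695] 548
top flange plane [ 0.0949 -0.0049  0.0105] ext [-0.0391 -0.0379  0.0006] [0.033  0.0353 0.0177] 351
lens [-0.0102 -0.0012  0.0707] 0.0812
roll [ 0.076  -0.0137  0.0578] [0.0892 0.0118 0.0699] 48
```

View pics/wrist5.png

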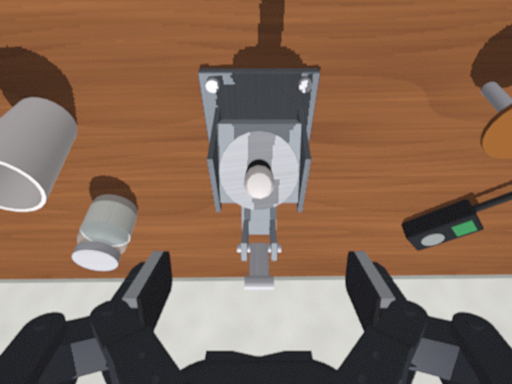

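The lamp stands home, leaning about 6.5° downhill (flange at (259,170)), as the task says it will. The keeper is still back, with its roll at (259,283). Next I'll shut the fingers, go in behind the roll and swing it over along its arc.

```bash
python3 -m inch '{"dp":[[-1,0,-0.2],[-2.4,0,-0.2],[-3.6,0,-0.2],[-4.4,0,-0.2],[-4.4,0,-0.2],[-4.4,0,-0.2],[-4.4,0,-0.2],[-4.4,0,-0.2]],"twist":[[0,0,0],[0,0,0],[0,0,0],[0,0,0],[0,0,0],[0,0,0],[0,0,0],[0,0,0]],"claw":[0.5,0,0,0,0,0,0,0]}' 60
python3 - <<'E'
from h import *
def tcp():
    o=get_obs(); return F.T@(o['position']-C), F.T@o['ft_force']
p,f=tcp(); print((p*1000).round(1),f.round(1),get_obs()['opening'],tip()[2])
for ph,rho,d in((101,40,16),(101,40,5),(90,40,5),(80,40,5),(70,40,5),(60,41,5),(50,42,5),(40,44,5),(30,46,5),(20,47,5),(10,48,5),(5,48,5),(0,48,5)):
    a=np.radians(ph); x=74-rho*np.cos(a)+d*np.sin(a)+11; z=16+rho*np.sin(a)+d*np.cos(a)
    print(ph,round(x,1),round(z,1),'dp from here',round((p[0]*1000-x)/25,2),round((p[2]*1000-z)/25,2))
E
```

```text
t: 15.35
position: [0.5145, -0.0542, 0.2923]
ee_rot: [180.0, 29.9, 178.7]
ft_force: [0.3, -0.5, 0.8]
opening: -0.0001
grip_force: 0.0
[109.3   0.4 153.2] [ 0.7 -0.5  0.6] -5.492474208104928e-05 [-0.1 -0.1 -0.2]
101 108.3 52.2 dp from here 0.04 4.04
101 97.5 54.3 dp from here 0.47 3.96
90 90.0 56.0 dp from here 0.77 3.89
80 83.0 56.3 dp from here 1.05 3.88
70 76.0 55.3 dp from here 1.33 3.92
60 68.8 54.0 dp from here 1.62 3.97
50 61.8 51.4 dp from here 1.9 4.07
40 54.5 48.1 dp from here 2.19 4.21
30 47.7 43.3 dp from here 2.46 4.4
20 42.5 36.8 dp from here 2.67 4.66
10 38.6 29.3 dp from here 2.83 4.96
5 37.6 25.2 dp from here 2.87 5.12
0 37.0 21.0 dp from here 2.89 5.29
```

```bash
python3 -m inch '{"dp":[[0,0,1.5],[0,0,3],[0,0,3.8],[0,0,4.0],[0.2,0,4.0],[0.47,0,3.96]],"twist":[[0,0,0],[0,0,0],[0,0,0],[0,0,0],[0,0,0],[0,0,0]],"claw":[0,0,0,0,0,0]}'
python3 -m inch '{"dp":[[0.15,0,-0.03],[0.3,0,-0.07],[0.44,0,-0.07],[0.58,0,-0.08],[0.72,0,-0.06],[0.86,0,-0.04],[1.0,0,-0.02],[1.0,0,-0.02]],"twist":[[0,0,0],[0,0,0],[0,0,0],[0,0,0],[0,0,0],[0,0,0],[0,0,0],[0,0,0]],"claw":[0,0,0,0,0,0,0,0]}'
python3 - <<'E'
from h import *
o=get_obs();print((F.T@(o['position']-C)*1000).round(1),(F.T@o['ft_force']).round(1))
for n in('top','scene'):
    P=cloud(cam(n)).reshape(-1,3); P=P[np.isfinite(P[:,0])]; a=(P-C)@F
    ro=a[(abs(a[:,1])<.014)&(a[:,0]>.03)&(a[:,0]<.11)&(a[:,2]>.04)&(a[:,2]<.075)]; print(n,ro.min(0).round(3),ro.max(0).round(3),len(ro))
E
```

```text
t: 15.95
position: [0.5545, -0.0551, 0.2026]
ee_rot: [-180.0, 30.1, 178.7]
ft_force: [1.4, -0.6, 1.2]
opening: 0.0
grip_force: 1.0
t: 16.75
position: [0.5322, -0.0546, 0.1888]
ee_rot: [180.0, 29.9, 178.7]
ft_force: [-0.8, -0.3, 0.4]
opening: 0.0004
grip_force: 0.0
[72.8  0.4 54.8] [-0.4 -0.3  0.8]
top [ 0.078 -0.014  0.054] [0.084 0.012 0.075] 24
scene [ 0.059 -0.011  0.041] [0.087 0.014 0.075] 120
```

```bash
python3 -c "
from h import *
s=cam('scene'); cv2.imwrite('pics/s6.png',cv2.resize(s['color'][150:260,140:290],None,fx=5,fy=5,interpolation=2))"
```

```text
(no output)
```

View pics/s6.png

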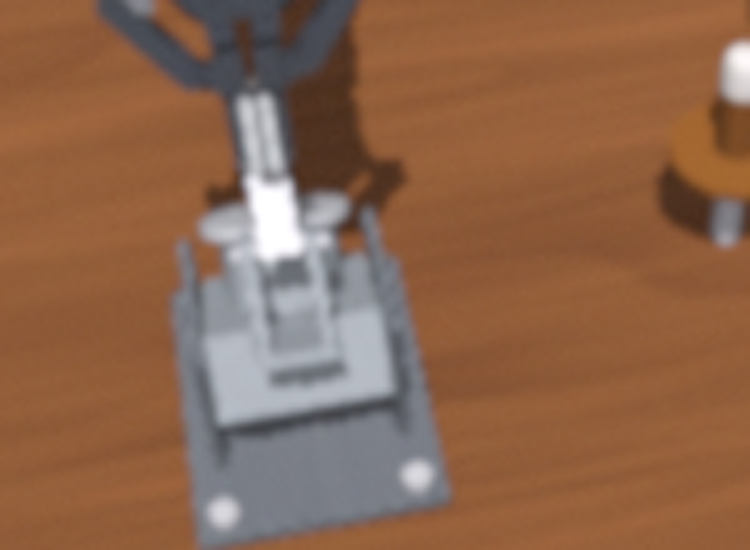

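The finger sits behind the arm: the roll is hidden by the finger tips at (260,140), and the white strip runs from (275,250) up to (270,185). So the arm is moving over, and I'll carry on along the arc.

```bash
python3 -m inch '{"dp":[[0.15,0,0.03],[0.3,0,0.08],[0.43,0,0.13],[0.58,0,0.2],[0.72,0,0.27],[0.86,0,0.36],[0.99,0,0.46],[0.99,0,0.46]],"twist":[[0,0,0],[0,0,0],[0,0,0],[0,0,0],[0,0,0],[0,0,0],[0,0,0],[0,0,0]],"claw":[0,0,0,0,0,0,0,0]}'
python3 -m inch '{"dp":[[0.1,0,0.13],[0.2,0,0.26],[0.28,0,0.4],[0.35,0,0.54],[0.38,0,0.62],[0.38,0,0.62]],"twist":[[0,0,0],[0,0,0],[0,0,0],[0,0,0],[0,0,0],[0,0,0]],"claw":[0,0,0,0,0,0]}'
python3 -c "
from h import *
o=get_obs();print((F.T@(o['position']-C)*1000).round(1),(F.T@o['ft_force']).round(1))"
```

```text
t: 17.7
position: [0.5164, -0.0542, 0.1663]
ee_rot: [180.0, 29.9, 178.7]
ft_force: [1.0, -0.1, -0.8]
opening: -0.0
grip_force: 0.0
t: 18.3
position: [0.5169, -0.0543, 0.1489]
ee_rot: [180.0, 30.0, 178.7]
ft_force: [2.4, -0.2, 1.9]
opening: 0.0
grip_force: 1.0
[39.6  0.4 27.8] [ 3.  -0.2  0.4]
```

```bash
for i in 1 2 3; do python3 -m inch '{"dp":[[0.02,0,0.04],[0.03,0,0.08],[0.03,0,0.08]],"twist":[[0,0,0],[0,0,0],[0,0,0]],"claw":[0,0,0]}' >/dev/null; python3 -c "
from h import *
o=get_obs();print((F.T@(o['position']-C)*1000).round(1),(F.T@o['ft_force']).round(1),o['t'])"; done
```

```text
[38.8  0.4 26. ] [2.5 0.4 1.5] 18.6
[38.5  0.4 24.4] [1.9 0.3 9.4] 18.9
[38.5  0.4 23.4] [ 0.3  0.8 30. ] 19.2
```

```bash
python3 -m inch '{"dp":[[0,0,-0.2],[0,0,-1],[0,0,-2.5],[0,0,-4],[0,0,-5],[0,0,-5]],"twist":[[0,0,0],[0,0,0],[0,0,0],[0,0,0],[0,0,0],[0,0,0]],"claw":[0,0,0,0,0,0]}'
python3 -m inch '{"dp":[[2,0,-1],[4,0,-2],[4,0,-2],[4,0,-2]],"twist":[[0,0,0],[0,0,0],[0,0,0],[0,0,0]],"claw":[0,0,0,0]}'
python3 - <<'E'
from h import *
for n in('wrist','top'):
    s=cam(n); cv2.imwrite(f'pics/{n}7.png',s['color']); P=cloud(s).reshape(-1,3); P=P[np.isfinite(P[:,0])]
    a=(P-C)@F; r=np.hypot(a[:,0],a[:,1])
    fl=a[(r>.016)&(r<.038)&(a[:,2]>.0)&(a[:,2]<.016)&(abs(a[:,1])>.015)]
    A=np.c_[fl[:,:2],np.ones(len(fl))]; k=np.linalg.lstsq(A,fl[:,2],rcond=None)[0]
    print(n,'flange plane',k.round(4),len(fl))
    m=(abs(a[:,1])<.007)&(a[:,2]>.012)&(a[:,2]<.05)&(a[:,0]<.07)
    for lo in(.014,.02,.023,.026,.029,.032,.036,.045,.055): q=a[m&(a[:,0]>lo)&(a[:,0]<lo+.003)]; print(lo,len(q),np.median(q[:,2]).round(4) if len(q) else '',end='; ')
    ro=a[(abs(a[:,1])<.02)&(a[:,0]>.015)&(a[:,0]<.11)&(a[:,2]>.03)&(a[:,2]<.08)]; print('raised pts',len(ro))
E
```

```text
t: 19.8
position: [0.4549, -0.053, 0.2536]
ee_rot: [-180.0, 30.2, 178.7]
ft_force: [1.1, 0.2, -0.9]
opening: 0.0002
grip_force: 0.0
t: 20.2
position: [0.3421, -0.0504, 0.2432]
ee_rot: [180.0, 29.9, 178.7]
ft_force: [1.0, -0.1, 0.0]
opening: 0.0002
grip_force: 0.0
wrist flange plane [ 0.1187 -0.003   0.011 ] 1396
0.014 0 ; 0.02 0 ; 0.023 0 ; 0.026 0 ; 0.029 0 ; 0.032 0 ; 0.036 0 ; 0.045 0 ; 0.055 0 ; raised pts 0
top flange plane [ 0.1126 -0.0061  0.0106] 230
0.014 1 0.0143; 0.02 0 ; 0.023 3 0.0259; 0.026 8 0.0245; 0.029 5 0.0241; 0.032 5 0.025; 0.036 5 0.0239; 0.045 4 0.0224; 0.055 7 0.0212; raised pts 0
```

View pics/wrist7.png

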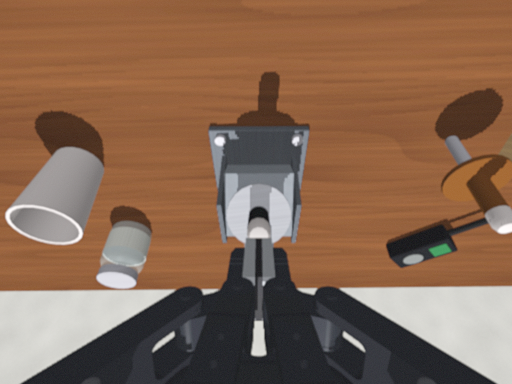

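The roll's top lies at z = 24–25 mm and the strip is nearly flat, so the keeper is at about 1.93 rad. It rests on the flange, which sits at 13.8 mm there, so the lamp's tip is at about -67.5 mm with a lean of about 6.6°. The gripper is clear of everything. The image shows the flange at (258,213), and the cup, jar and radio appear undisturbed.

```bash
python3 -c "
from bench import *
print(sign_off())"
```

```text
the job is handed in; nothing more can be done
None
```

I handed the job in at about 20 s of the 72 s: the light is seated fully in the socket (tip about 67.5 mm below the rim, leaning about 6.6°), the keeper rests on its flange at about 1.93 rad by camera, and the cup, radio and jar were left alone; sign-off gave no verdict.

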